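Close up an antenna rotator bearing: load the balls, mesh the splined hub, hold it down

ROBOT

A 6-joint arm with a two-finger parallel gripper is mounted at the origin on the work surface. World frame = base frame: x ahead of the robot, y to its left, z up, the work surface at z = 0. Lengths are in mm, angles in degrees, forces in N, time in s.
With the tool pointing down it reaches from about 300 to 850 mm from the base axis. Payload 4.2 kg.
Tool frame: the origin (TCP) lies at the very end of the fingers, on their centre line; the grasp point (between the pads) lies 19 mm behind it; z points along the fingers, y is the line along which they close (so a half turn about z gives the same grasp; the last joint's range is limited). The gripper opens to 91 mm and grips with 3 to 60 N. Pads are 32 mm wide; open, the fingers measure 118 mm over their backs; the gripper's body (76 mm by 178 mm) begins 60 mm behind the grasp point.
Start: joints at [69.328, 18.312, 89.639, -0, 72.044, -1.146], TCP at [192.192, 541.946, 213.976] pointing down, gripper open.
Joint ranges: [-177.97, 177.97], [-48.28, 115.42], [12.27, 149.76], [-77.06, 257.06], [2.81, 150.46], [-146.56, 146.56]. Speed limits (degrees/s): [147.25, 147.25, 180, 180, 180, 180].

INTERFACE

Orientations are given as [roll, pitch, yaw] about the fixed x, y, z axes, in that order (R = Rz(yaw) Ry(pitch) Rx(roll)).
In Python, from workcell import * gives the robot as it stands.
- The arm moves only by the tool move_arm, never from a script. Its argument "motion" is a list of rows, each a list of 3 entries, a list of its own where there are three numbers: the finger opening in mm, from 0 to 91.2, then the shift along the world's x, y, z in units of 25 mm (1.0 is 25 mm), then the turn, a rotation vector about the world's x, y, z in units of 4 degrees (1.0 is 4 degrees). In form: [[grip, [x, y, z], [ax, ay, az]], ...]. A call has 1 to 20 rows; each row shifts and turns the commanded pose from where the row before left it; what a row does not reach is not made up. A row lasts 1/12 s, in which the tool goes at most 41.7 mm and 7.16 degrees, less where a joint would pass 70% of its speed; a pose out of reach is approached as far as the arm can. A call with a number of a shift or a turn outside -1 to 1 is refused whole. A call with a gripper value outside its range is refused whole. The fingers move at their own pace and stop on an object; "grip_force" is the grip in N (left out, the last holds). Time passes only in rows, so rows that do not move let the fingers close. It gives the time, the measured TCP pose, the force, the opening and the grip force at its end, in the units of the state.
- state(): the state, without advancing time (a new reading comes with each control period).
- grab_frame(name): name is "scene" or "top"; returns the picture (384x512x3 uint8, blue, green, red); there is no depth.
- camera_info(name): a dict with "fx", "fy", "cx", "cy" (pixels), "rvec" (rotation vector, rad) and "tvec" (3), from world to camera coordinates, as OpenCV has them. Camera axes: x right, y down, z forward; pixel columns grow to the right and rows downward; lengths in mm; the calibration is good to about 2 mm. A picture is of the moment at which its call begins. camera_info takes no time and is no camera call.
- job_done(): hands the job in; it is judged then, once.
The state is a dict: "time_s": time; "qpos": joint angles; "qvel": joint speeds; "effort": joint torques, N m; "ee_pos": TCP position; "ee_rot": TCP orientation; "force": force on the tool from outside, world axes, zero at the start; "torque": the same for the moment, N m; "gripper_width": finger opening in mm; "gripper_force": force on a finger pad.
Only numpy, scipy, OpenCV 4.12 (cv2) and the standard library are available. Lean on these libraries where they do the work, as an engineer would, in place of code of your own. Each camera call takes 0.05 s, during which the arm holds its last target. There are 200 camera calls.

TASK

Put one of the three loose steel balls from the blue tray into each of the three empty pockets of the red ball cage. Then pick up the splined hub by its hexagonal brass boss, lower it over the shaft, turn it until the splines mesh and push it down against the springy rubber seal until its flange sits fully home on the balls. Finish while still holding the hub pressed fully home, ready for the snap ring to be fitted; do not let go of it, and leave the tumbler, the grease jar, the pliers and the snap ring where they are.

Things in the scene. Friction and masses are not known exactly. Their poses are not given: they have to be found in the camera images.
- gearcase: Open antenna rotator gearcase, grey cast metal, fixed, upright, 146 mm across (about 170 over its six bolt lugs); origin at the centre of its underside, z up along the shaft, random yaw. A small black cable socket on its wall points along +x. Its flat deck, 64 mm up, carries a red ball cage, with a splined shaft in the middle.
- cage_center (a point): Centre of the fixed red ball cage, on the shaft's axis, level with the cage's top, 71 mm above the bench. The cage is a flat ring, 54 mm inner and 114 mm outer diameter, 7 mm thick, with six 20 mm round pockets on a 42 mm radius. Those at 60, 180, 300 degrees from the gearcase's +x hold captive balls; those at 0, 120, 240 are empty.
- pocket0 (a point): Empty pocket at 0 degrees: where the centre of a ball lies when it rests in the pocket (8 mm above the deck, 1 mm above the top of the cage)
- pocket1 (a point): Empty pocket at 120 degrees: the same point
- pocket2 (a point): Empty pocket at 240 degrees: the same point
- shaft_top (a point): Centre of the top of the steel shaft, 130 mm above the bench. The shaft does not turn. Six keys, 6 mm wide, 35 mm diameter over them and 27 mm between, at 0, 60, 120... degrees from the gearcase's +x, end 14 mm below this point; above them is a plain round nose, 27.6 mm diameter, its last 4 mm tapered to 21 mm. Axes as the gearcase's.
- hub_home (a point): Point on the shaft's axis, 105 mm above the bench, where the hub's centre point lies when the hub is fully home (underside on the balls, 80 mm above the bench); axes as the gearcase's
- seal (a joint): Springy black rubber ring, 52 mm diameter, round the foot of the shaft; m, 0 = free, grows as it is pressed down. Free, its top stands 4 mm above the balls. It takes 5 N to start pressing it and 13 N (hub's weight included) to bring the hub home at 0.004. It springs back: a released hub stands about 4 mm proud.
- hub_center (a point): Drive hub, about 0.34 kg, standing on the bench: a grey disc flange, 128 mm diameter, 8 mm thick, below a hexagonal brass boss, 48 mm across flats, 34 mm high. The point is on its axis half-way up the boss: 25 mm above the underside, 17 mm below the top. z up; x points at a corner of the hexagon (flats face 30, 90, 150... degrees from x).
- hub_bore (a point): Centre of the hub's underside, axes as hub_center. The bore runs right through: 30.4 mm diameter, with six grooves 8.6 mm wide, 38.4 mm over them, under the hexagon's corners. It meshes when the hub's x is in line with the gearcase's x or off by a multiple of 60 degrees, with about 5 degrees of play; else it stops on the keys, 36 mm above home.
- ball0_center (a point): Centre of a loose steel ball, 16 mm diameter, 17 g, sitting on a cup of the tray with its centre 21 mm above the bench
- ball1_center (a point): The second such ball
- ball2_center (a point): The third such ball
- ball_tray: Blue plastic tray fixed to the bench, 140 x 44 mm; origin at the centre of its underside, long side along its x. Its plate is 5 mm thick; on it stand three open round cups, 14 mm outer and 10 mm inner diameter, 10 mm high (rims 15 mm above the bench), in a row at x = -45, 0 and +45 mm, with a ball sitting on the rim of each
- tumbler: Clear glass tumbler, 76 mm diameter, 85 mm high, origin at the centre of its underside; leave alone
- grease_jar: White jar with a black lid, 64 mm diameter, 55 mm high, origin at the centre of its underside; leave alone
- pliers: Snap-ring pliers with red handles lying flat, 160 mm long and 12 mm high, origin under the pivot; leave alone
- snap_ring: Dark steel snap ring lying flat, 33 mm diameter, 2 mm thick, origin at its centre; leave alone
Mind the look-alikes: they are no part of the job. There is more than one size of the part that bears hub_center; the job needs the smaller. There is more than one size of the ball_tray; the one meant has the size given above.

How it is judged:
By the outcome, as a careful person would: the job done as asked, in the order asked, and still so for the second after the job is handed in, while the arm keeps its last pose, push and grip.
It also fails if it takes over 72 s, if anything falls off the work surface, if the arm or the gripper's body presses on something with over 40 N, if the wrist force passes 120 N, or if a joint passes its speed limit or range.

## Working session

There is one attempt and no reset: what is moved stays moved. The work goes in short steps, Python scripts to look and compute and a tool call to move; the robot and the scene stay as the last step left them, time stands still between calls to the robot, and variables do not carry over. Pictures are saved under pics/ and viewed, at most 10 in all, crops included, and the job is handed in when it is done.

Besides the shell and the picture viewer there is one more tool, called after "Emit:" as name([rows], argument=value, ...), one row to a line, values as JSON. move_arm: Moves the arm, as the interface text tells. Shifts and turns lie within -1 to 1; 1 stands for 25 mm of shift or 4 degrees of turn. Its arguments: {"type":"object","properties":{"motion":{"type":"array","items":{"type":"array"}},"grip_force":{"type":"number"}},"required":["motion"]}

```bash
mkdir -p pics
cat > h.py <<'E'
from workcell import *
import numpy as np, cv2
def cam(n):
    c=camera_info(n); R=cv2.Rodrigues(np.array(c["rvec"],float))[0]; t=np.array(c["tvec"],float).ravel()
    return c,R,t
def ray(n,u,v,z):
    c,R,t=cam(n); d=R.T@np.array([(u-c["cx"])/c["fx"],(v-c["cy"])/c["fy"],1]); o=-R.T@t
    return o+d*(z-o[2])/d[2]
def proj(n,p):
    c,R,t=cam(n); q=R@np.array(p,float)+t
    return np.array([c["fx"]*q[0]/q[2]+c["cx"],c["fy"]*q[1]/q[2]+c["cy"]])
def snap(n,f,crop=None,s=1.5):
    im=grab_frame(n)
    cv2.imwrite(f"pics/raw_{f}.png",im)
    if crop: x0,y0,x1,y1=crop; im=im[y0:y1,x0:x1]
    cv2.imwrite(f"pics/{f}.png",cv2.resize(im,None,fx=s,fy=s,interpolation=cv2.INTER_CUBIC))
E
python3 - <<'E'
from h import *
snap("top","t0");snap("scene","s0")
for n in("top","scene"):
    c,R,t=cam(n);print(n,c["fx"],c["cx"],c["cy"],-R.T@t,R.round(2).tolist())
E
```

```text
top 391.6691051710478 257.4030832407943 185.77687299545215 [ 477.70110258   38.65624435 1040.3947811 ] [[0.0, -1.0, -0.02], [-1.0, -0.0, -0.05], [0.05, 0.02, -1.0]]
scene 386.95236671589373 252.09535407667795 188.62640725730813 [ 933.15072645 -405.74062701 1079.91750672] [[0.76, 0.64, -0.01], [0.54, -0.65, -0.54], [-0.36, 0.41, -0.84]]
```

View pics/t0.png

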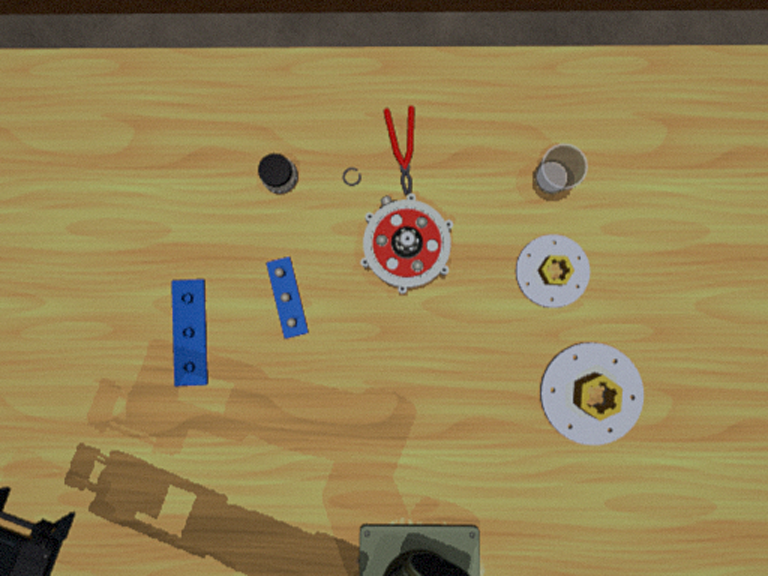

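View pics/s0.png

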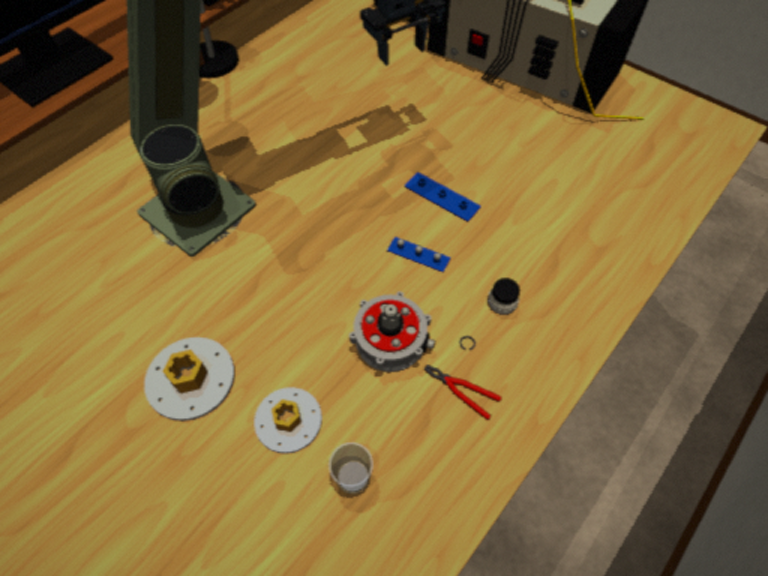

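Top view: small tray near (287,297), gearcase (407,242) with its socket towards (386,200), small hub (553,270). The larger tray and hub are decoys. I'll enlarge these.

Run:
```python
from h import *
t=cv2.imread("pics/raw_t0.png");s=cv2.imread("pics/raw_s0.png")
def c(im,x,y,w,h,k):return cv2.resize(im[y:y+h,x:x+w],None,fx=k,fy=k,interpolation=cv2.INTER_CUBIC)
# 3 tiles top: tray 170..210 x165..230 ; gearcase 236..306,126..196 ; hub 340..398,152..210
a=cv2.resize(c(t,172,165,40,65,6),(240,390));b=c(t,238,128,65,70,6)[:390];d=c(t,340,152,27*2,65,6)
cv2.imwrite("pics/ct.png",np.hstack([c(t,172,165,40,65,5),c(t,238,128,66,65,5),c(t,341,150,54,65,5)]))
cv2.imwrite("pics/cs.png",np.hstack([c(s,255,155,50,62,5),c(s,230,190,62,62,5),c(s,167,255,50,62,5)][0:3])[:600,:800])
for n,p in(("tray",(287,297,15)),("gear",(407,242,70)),("hub",(553,270,30))):print(n,ray("top",p[0]/1.5,p[1]/1.5,p[2]).round(1))
```

```text
tray [495.8 231.5  15. ]
gear [586.4  22.5  70. ]
hub [ 542.9 -228.4   30. ]
```

View pics/ct.png

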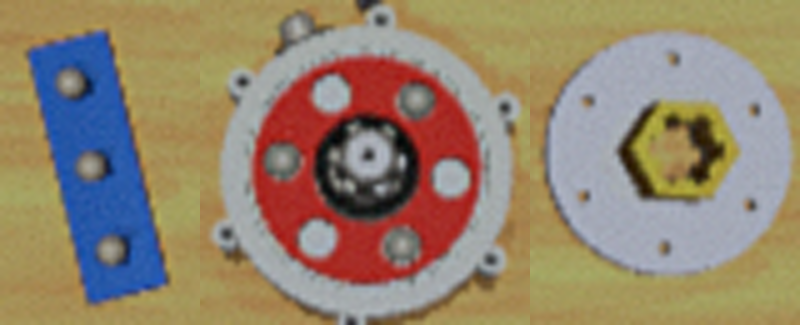

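View pics/cs.png

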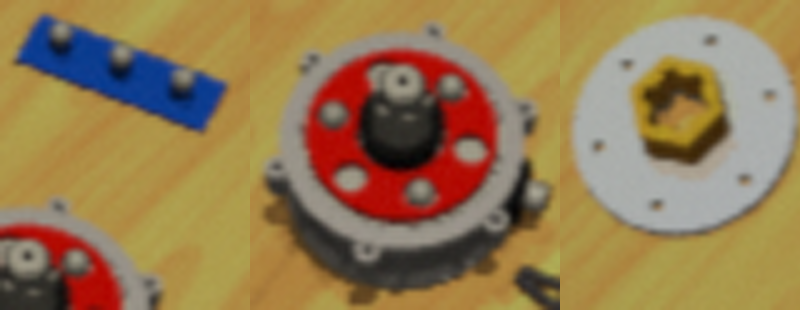

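Readings: in the top crop the balls are at (72,83), (91,166) and (113,250). The empty pockets are at (331,94), (318,239) and (451,179), the first one by the socket, and the shaft top is at (368,155). The scene crop shows the same layout. I'll fit poses from both cameras.

```bash
cat > fit.py <<'E'
from h import *
from scipy.optimize import least_squares
def px(l,off,x0,y0):return [((x-off+.5)/5-.5+x0,(y+.5)/5-.5+y0) for x,y in l]
a=np.deg2rad
def gm(p):return [(p[0]+42*np.cos(a(p[2]+k)),p[1]+42*np.sin(a(p[2]+k)),72) for k in(60,180,300)]+[(p[0],p[1],130)]
def tm(p):return [(p[0]+k*np.cos(a(p[2])),p[1]+k*np.sin(a(p[2])),21) for k in(45,0,-45)]
def hm(p):return [(p[0]+p[3]*np.cos(a(p[2]+k)),p[1]+p[3]*np.sin(a(p[2]+k)),8) for k in range(0,360,60)]+[(p[0],p[1],42)]
obs={
"gear":(gm,[586,22,20],px([(283,159),(403,245),(418,99),(368,155)],200,238,128),px([(451,87),(333,114),(420,192),(402,83)],250,230,190)),
"tray":(tm,[496,231,100],px([(72,83),(91,166),(113,250)],0,172,165),px([(183,82),(121,57),(61,36)],0,255,155)),
# holes ccw from top-view top hole
"hub":(hm,[543,-228,0,50],px([(674,58),(588,100),(584,196),(665,248),(751,205),(755,109),(685,150)],530,341,150),
  px([(770,95),(711,40),(627,64),(598,146),(657,205),(744,180),(678,100)],560,167,255))}
for n,(m,p0,t,s) in obs.items():
    f=lambda p,c,o:(np.array([proj(c,q) for q in m(p)])-o).ravel()
    for lab,fn in(("top",lambda p:f(p,"top",t)),("scene",lambda p:f(p,"scene",s)),("both",lambda p:np.r_[f(p,"top",t),f(p,"scene",s)])):
        r=least_squares(fn,p0);print(n,lab,r.x.round(2),"rms px",np.sqrt(np.mean(r.fun**2)).round(2))
E
python3 fit.py
```

```text
gear top [586.59  23.13  24.2 ] rms px 0.17
gear scene [584.67  23.78  24.46] rms px 0.12
gear both [585.86  23.32  24.3 ] rms px 0.29
tray top [496.08 233.84  14.46] rms px 0.1
tray scene [495.22 233.36  14.3 ] rms px 0.13
tray both [495.76 233.65  14.41] rms px 0.16
hub top [ 543.86 -233.57   -3.12   50.36] rms px 0.15
hub scene [ 542.69 -232.97   57.03   50.34] rms px 0.13
hub both [ 543.46 -233.24   23.47   43.64] rms px 5.96
```

```bash
cat > st.py <<'E'
from h import *
from scipy.spatial.transform import Rotation as Ro
import sys
s=state();R=Ro.from_euler("xyz",s["ee_rot"],degrees=True).as_matrix()
yd=np.degrees(np.arctan2(R[1,1],R[0,1]))
print(s["time_s"],np.round(s["ee_pos"],1),np.round(s["ee_rot"],1),"ydir",yd.round(1),"q",np.round(s["qpos"],1),"F",np.round(s["force"],1),s["gripper_width"],s["gripper_force"])
if len(sys.argv)>4:
    tgt=np.array(list(map(float,sys.argv[1:4])));ty=float(sys.argv[4])
    print("units",((tgt-np.array(s["ee_pos"]))/25).round(2),"turn",((ty-yd+90)%180-90)/4)
E
python3 st.py 539.3 244.8 80 -5.7;python3 st.py 495.7 233.6 80 54.3;python3 st.py 452.1 222.4 80 114.3
```

```text
0.1 [192.  541.5 213.2] [-179.9   -0.   160.5] ydir 70.5 q [69.3 18.3 89.7 -0.  72.  -1.1] F [ 0.6 -0.8 -0. ] 91.26813377251598 0.0
units [ 13.89 -11.87  -5.33] turn -19.043930868421427
0.1 [192.  541.5 213.2] [-179.9   -0.   160.5] ydir 70.5 q [69.3 18.3 89.7 -0.  72.  -1.1] F [ 0.6 -0.8 -0. ] 91.26813377251598 0.0
units [ 12.15 -12.32  -5.33] turn -4.043930868421427
0.1 [192.  541.5 213.2] [-179.9   -0.   160.5] ydir 70.5 q [69.3 18.3 89.7 -0.  72.  -1.1] F [ 0.6 -0.8 -0. ] 91.26813377251598 0.0
units [ 10.4  -12.76  -5.33] turn 10.956069131578573
```

Emit:
move_arm([
  [30, [0.93, -0.95, -0.41], [0, 0, -0.31]],
  [30, [0.93, -0.95, -0.41], [0, 0, -0.31]],
  [30, [0.93, -0.95, -0.41], [0, 0, -0.31]],
  [30, [0.93, -0.95, -0.41], [0, 0, -0.31]],
  [30, [0.93, -0.95, -0.41], [0, 0, -0.31]],
  [30, [0.93, -0.95, -0.41], [0, 0, -0.31]],
  [30, [0.93, -0.95, -0.41], [0, 0, -0.31]],
  [30, [0.93, -0.95, -0.41], [0, 0, -0.31]],
  [30, [0.93, -0.95, -0.41], [0, 0, -0.31]],
  [30, [0.93, -0.95, -0.41], [0, 0, -0.31]],
  [30, [0.93, -0.95, -0.41], [0, 0, -0.31]],
  [30, [0.93, -0.95, -0.41], [0, 0, -0.31]],
  [30, [0.93, -0.95, -0.41], [0, 0, -0.31]],
  [30, [0, 0, 0], [0, 0, 0]],
  [30, [0, 0, 0], [0, 0, 0]],
], grip_force=8)

```text
time_s: 1.35
ee_pos: [494.7, 231.8, 79.7]
ee_rot: [-179.9, -0.1, 144.2]
force: [-0.6, -0.5, 0.1]
gripper_width: 29.7
gripper_force: 0.0
```

```bash
python3 st.py 495.7 233.6 15 54.3; python3 -c "
from h import *
snap('scene','s1',(235,120,325,187),8)
print(proj('scene',state()['ee_pos']))"
```

```text
1.35 [494.7 231.8  79.7] [-1.799e+02 -1.000e-01  1.442e+02] ydir 54.2 q [ 23.9  22.7 104.2   0.   53.2 -30.3] F [-0.6 -0.5  0.1] 29.725543722931118 0.0
units [ 0.04  0.07 -2.59] turn 0.03148468590973508
[279.32830797 155.42988102]
```

View pics/s1.png

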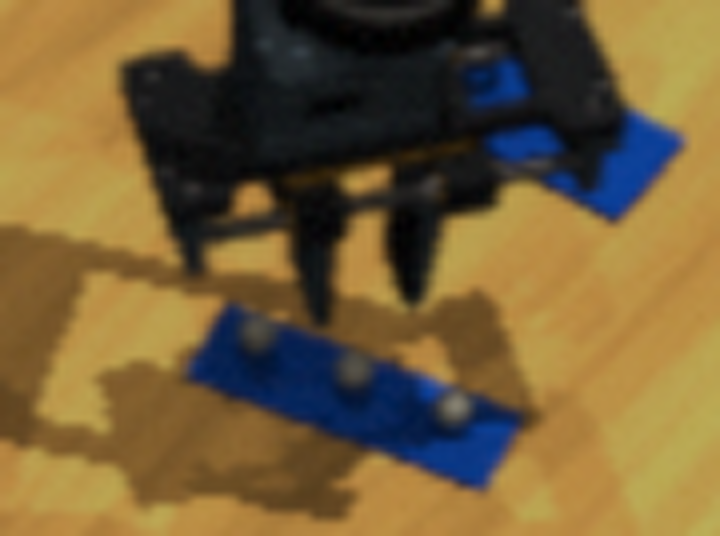

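The fingertips straddle the middle ball, as the calibration predicts. Descend and grip.

Emit:
move_arm([
  [30, [0.04, 0.07, -0.6], [0, 0, 0]],
  [30, [0, 0, -0.6], [0, 0, 0]],
  [30, [0, 0, -0.6], [0, 0, 0]],
  [30, [0, 0, -0.5], [0, 0, 0]],
  [30, [0, 0, -0.29], [0, 0, 0]],
  [30, [0, 0, 0], [0, 0, 0]],
  [10, [0, 0, 0], [0, 0, 0]],
  [10, [0, 0, 0], [0, 0, 0]],
  [10, [0, 0, 0], [0, 0, 0]],
  [10, [0, 0, 0], [0, 0, 0]],
  [10, [0, 0, 0], [0, 0, 0]],
  [10, [0, 0, 0], [0, 0, 0]],
])

```text
time_s: 2.4
ee_pos: [495.5, 235.0, 16.7]
ee_rot: [180.0, 0.0, 144.3]
force: [-1.6, -0.5, 5.3]
gripper_width: 14.7
gripper_force: 8.0
```

```bash
python3 st.py; python3 -c "
from h import *
snap('scene','s2',(250,135,310,180),12)"
```

```text
2.4 [495.5 235.   16.7] [180.    0.  144.3] ydir 54.3 q [ 24.2  27.4 107.8   0.   44.8 -30.2] F [-1.6 -0.5  5.3] 14.67733734051688 8.000275567173958
```

View pics/s2.png

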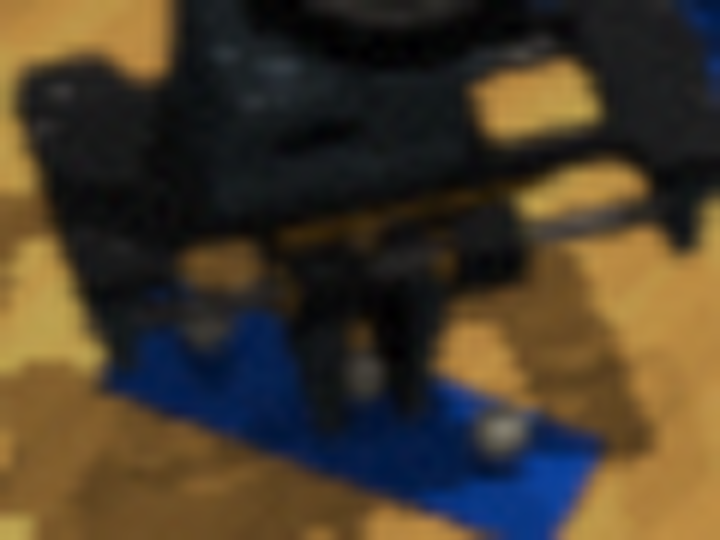

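Emit:
move_arm([
  [24, [0, 0, 0], [0, 0, 0]],
  [24, [0, 0, 0], [0, 0, 0]],
  [24, [0, 0, -0.1], [0, 0, 0]],
  [24, [0, 0, -0.1], [0, 0, 0]],
  [24, [0, 0, 0], [0, 0, 0]],
])

```text
time_s: 2.87
ee_pos: [495.2, 234.8, 10.2]
ee_rot: [-180.0, -0.0, 144.4]
force: [-0.3, -0.8, 0.2]
gripper_width: 23.8
gripper_force: 0.0
```

Emit:
move_arm([
  [10, [0, 0, 0], [0, 0, 0]],
  [10, [0, 0, 0], [0, 0, 0]],
  [10, [0, 0, 0], [0, 0, 0]],
  [10, [0, 0, 0], [0, 0, 0]],
  [10, [0, 0, 0], [0, 0, 0]],
])

```text
time_s: 3.28
ee_pos: [494.8, 234.3, 10.6]
ee_rot: [-179.9, -0.0, 144.4]
force: [-0.3, -3.7, -1.2]
gripper_width: 15.1
gripper_force: 8.0
```

Emit:
move_arm([
  [10, [0, 0, 0.2], [0, 0, 0]],
  [10, [0, 0, 0.5], [0, 0, 0]],
  [10, [0, 0, 0.9], [0, 0, 0]],
  [10, [0, 0, 0.9], [0, 0, 0]],
  [10, [0, 0, 0.9], [0, 0, 0]],
  [10, [0, 0, 0.8], [0, 0, 0]],
  [10, [0, 0, 0], [0, 0, 0]],
])

```text
time_s: 3.87
ee_pos: [498.8, 237.0, 121.1]
ee_rot: [179.4, 0.3, 144.3]
force: [0.4, -0.3, -0.6]
gripper_width: 15.0
gripper_force: 8.0
```

```bash
python3 st.py 551.7 47.9 116 54.3;  python3 -c "
from h import *
snap('scene','s3',(240,95,320,155),10)"
```

```text
3.8667 [498.8 237.  121.1] [179.4   0.3 144.3] ydir 54.3 q [ 2.420e+01  2.030e+01  1.011e+02  1.000e-01  5.800e+01 -3.020e+01] F [ 0.4 -0.3 -0.6] 14.950688022162602 8.000010699033737
units [ 2.12 -7.56 -0.2 ] turn -0.01152447152660585
```

View pics/s3.png

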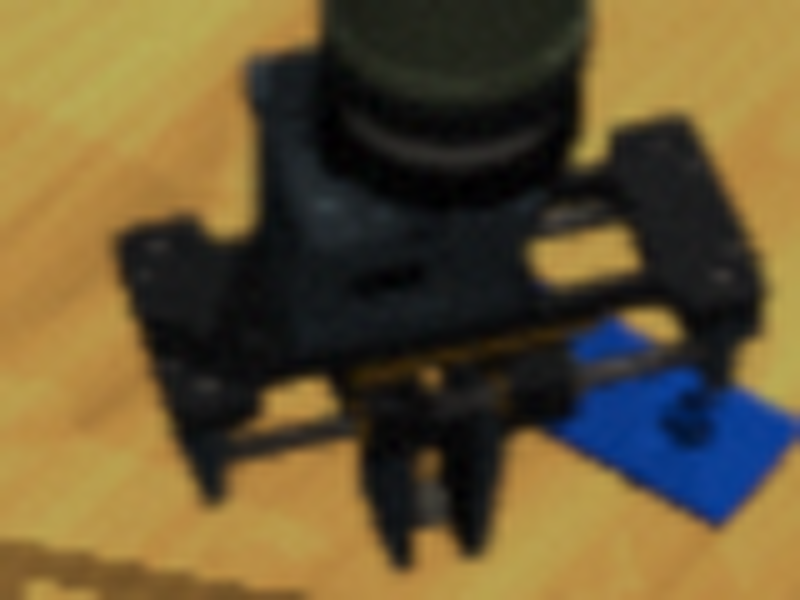

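Ball held about 10 mm above the tips. Next, pocket 1.

Emit:
move_arm([
  [10, [0.28, -0.93, 0], [0, 0, 0]],
  [10, [0.28, -0.93, 0], [0, 0, 0]],
  [10, [0.28, -0.93, 0], [0, 0, 0]],
  [10, [0.28, -0.93, 0], [0, 0, 0]],
  [10, [0.28, -0.93, 0], [0, 0, 0]],
  [10, [0.28, -0.93, 0], [0, 0, 0]],
  [10, [0.28, -0.93, 0], [0, 0, 0]],
  [10, [0.28, -0.93, 0], [0, 0, 0]],
  [10, [0, 0, 0], [0, 0, 0]],
  [10, [0, 0, 0], [0, 0, 0]],
  [10, [0, 0, 0], [0, 0, 0]],
])

```text
time_s: 4.83
ee_pos: [550.9, 49.4, 115.1]
ee_rot: [-180.0, -0.1, 144.3]
force: [-1.5, -0.0, 1.7]
gripper_width: 15.1
gripper_force: 8.0
```

```bash
python3 st.py 550.8 48.6 82 54.3
```

```text
4.8333 [550.9  49.4 115.1] [-1.800e+02 -1.000e-01  1.443e+02] ydir 54.3 q [ 3.900e+00  2.110e+01  1.008e+02  1.000e-01  5.820e+01 -5.050e+01] F [-1.5 -0.   1.7] 15.104508266668365 8.00008937716484
units [-0.01 -0.03 -1.33] turn -0.008046422494476957
```

Emit:
move_arm([
  [10, [0, -0.03, -0.5], [0, 0, 0]],
  [10, [0, 0, -0.5], [0, 0, 0]],
  [10, [0, 0, -0.33], [0, 0, 0]],
  [10, [0, 0, -0.2], [0, 0, 0]],
  [10, [0, 0, -0.12], [0, 0, 0]],
  [10, [0, 0, 0], [0, 0, 0]],
  [10, [0, 0, 0], [0, 0, 0]],
])

```text
time_s: 5.42
ee_pos: [550.9, 48.7, 74.6]
ee_rot: [-180.0, -0.1, 144.4]
force: [-1.2, 1.1, -1.7]
gripper_width: 14.7
gripper_force: 9.0
```

```bash
python3 st.py 550.8 48.6 73 54.3;  python3 -c "
from h import *
im=[]
for n,(x,y,k) in {'scene':(225,165,8),'top':(235,110,7)}.items():
    g=grab_frame(n)[y:y+75,x:x+50];im.append(cv2.resize(g,(400,600),interpolation=3))
cv2.imwrite('pics/p1.png',np.hstack(im))"
```

```text
5.4167 [550.9  48.7  74.6] [-1.800e+02 -1.000e-01  1.444e+02] ydir 54.4 q [  3.8  23.6 103.7   0.   52.8 -50.6] F [-1.2  1.1 -1.7] 14.692572606757444 8.953409884124994
units [-0.   -0.   -0.07] turn -0.015127883929970665
```

View pics/p1.png

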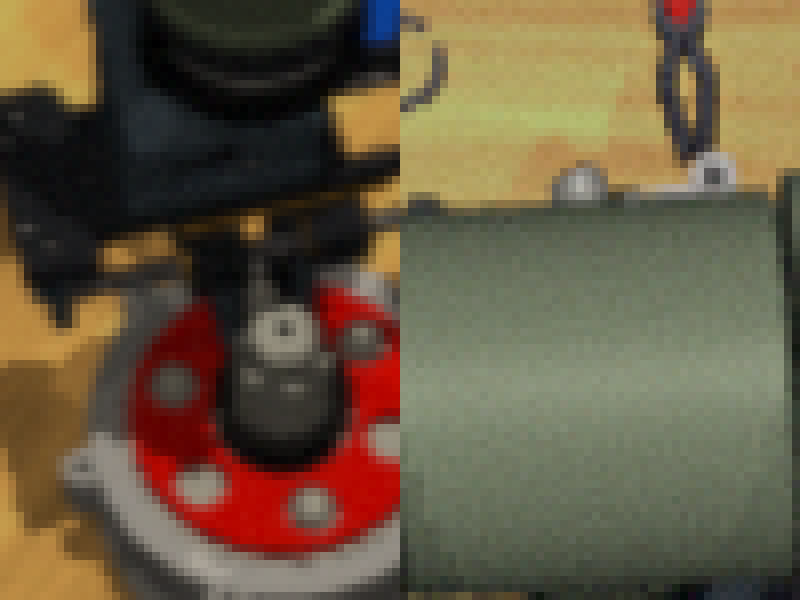

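No contact; the gripper is centred over the hidden pocket behind the shaft. Release and check.

Emit:
move_arm([
  [10, [0, 0, -0.05], [0, 0, 0]],
  [17, [0, 0, 0], [0, 0, 0]],
  [18, [0, 0, 0], [0, 0, 0]],
  [18, [0, 0, 0], [0, 0, 0]],
  [20, [0, 0, 0], [0, 0, 0]],
  [20, [0, 0, 0], [0, 0, 0]],
  [20, [0, 0, 0.4], [0, 0, 0]],
  [20, [0, 0, 0.9], [0, 0, 0]],
  [24, [0, 0, 0.9], [0, 0, 0]],
  [24, [-0.5, 0.7, 0.5], [0, 0, 0]],
  [24, [-0.5, 0.9, 0], [0, 0, 0]],
  [24, [-0.5, 0.9, 0], [0, 0, 0]],
  [24, [-0.5, 0.9, 0], [0, 0, 0]],
  [24, [-0.5, 0.9, 0], [0, 0, 0]],
  [24, [0, 0.9, 0], [0, 0, 0]],
  [24, [0, 0.9, 0], [0, 0, 0]],
  [24, [0, 0.4, 0], [0, 0, 0]],
  [24, [0, 0, 0], [0, 0, 0]],
])

```text
time_s: 7.02
ee_pos: [489.9, 212.0, 141.8]
ee_rot: [179.9, 0.1, 144.5]
force: [-0.0, -0.0, 0.1]
gripper_width: 24.3
gripper_force: 0.0
```

```bash
python3 st.py 452.1 222.4 80 114.3;  python3 -c "
from h import *
im=[]
for n,(x,y) in {'scene':(232,187),'top':(240,130)}.items():
    g=grab_frame(n)[y:y+60,x:x+60];im.append(cv2.resize(g,(400,400),interpolation=2))
cv2.imwrite('pics/p2.png',np.hstack(im))"
```

```text
7.0167 [489.9 212.  141.8] [1.799e+02 1.000e-01 1.445e+02] ydir 54.5 q [ 2.220e+01  1.790e+01  1.014e+02 -1.000e-01  6.050e+01 -3.230e+01] F [-0.  -0.   0.1] 24.303492223721936 0.0
units [-1.51  0.42 -2.47] turn 14.948982000311503
```

View pics/p2.png

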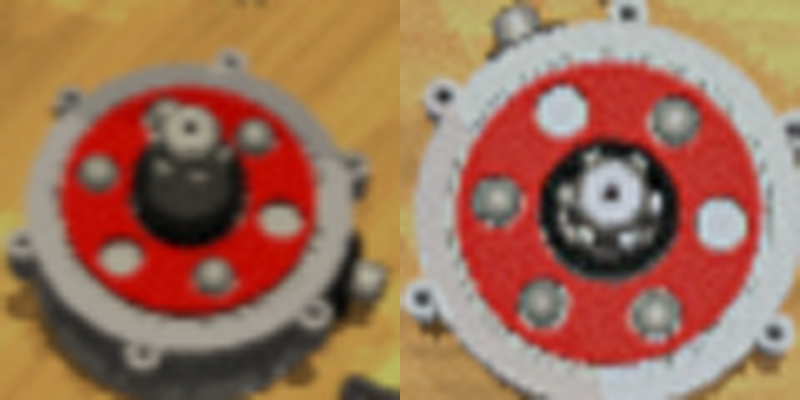

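Ball seated in pocket 1 (top view (543,302), same look as the captive balls). Next, ball C into pocket 0.

Emit:
move_arm([
  [26, [-0.1, 0.03, -0.05], [0, 0, 1]],
  [26, [-0.1, 0.03, -0.1], [0, 0, 1]],
  [26, [-0.1, 0.03, -0.1], [0, 0, 1]],
  [26, [-0.1, 0.03, -0.1], [0, 0, 1]],
  [26, [-0.1, 0.03, -0.1], [0, 0, 1]],
  [26, [-0.1, 0.03, -0.2], [0, 0, 1]],
  [26, [-0.1, 0.03, -0.2], [0, 0, 1]],
  [26, [-0.1, 0.03, -0.2], [0, 0, 1]],
  [26, [-0.1, 0.03, -0.2], [0, 0, 1]],
  [26, [-0.1, 0.03, -0.2], [0, 0, 1]],
  [26, [-0.1, 0.03, -0.2], [0, 0, 1]],
  [26, [-0.1, 0.03, -0.2], [0, 0, 1]],
  [26, [-0.1, 0.03, -0.2], [0, 0, 1]],
  [26, [-0.1, 0.03, -0.2], [0, 0, 1]],
  [26, [-0.06, 0.02, -0.2], [0, 0, 0.95]],
  [26, [0, 0, 0], [0, 0, 0]],
  [26, [0, 0, 0], [0, 0, 0]],
])

```text
time_s: 8.53
ee_pos: [452.7, 220.5, 79.8]
ee_rot: [-180.0, -0.0, -156.0]
force: [0.6, 0.4, 0.2]
gripper_width: 26.4
gripper_force: 0.0
```

```bash
python3 st.py 453.5 223 10 114.3
```

```text
8.5333 [452.7 220.5  79.8] [-180.   -0. -156.] ydir 114.0 q [ 24.7  19.4 109.8  -0.   50.8 -89.3] F [0.6 0.4 0.2] 26.37015070594469 0.0
units [ 0.03  0.1  -2.79] turn 0.07675006027623965
```

Emit:
move_arm([
  [26, [0.03, 0.1, -0.6], [0, 0, 0.07]],
  [26, [0, 0, -0.8], [0, 0, 0]],
  [26, [0, 0, -0.6], [0, 0, 0]],
  [26, [0, 0, -0.5], [0, 0, 0]],
  [26, [0, 0, -0.29], [0, 0, 0]],
  [26, [0, 0, 0], [0, 0, 0]],
  [10, [0, 0, 0], [0, 0, 0]],
  [10, [0, 0, 0], [0, 0, 0]],
  [10, [0, 0, 0], [0, 0, 0]],
  [10, [0, 0, 0], [0, 0, 0]],
  [10, [0, 0, 0], [0, 0, 0]],
])

```text
time_s: 9.45
ee_pos: [454.0, 224.2, 10.7]
ee_rot: [-180.0, 0.1, -155.5]
force: [1.6, -2.4, 1.0]
gripper_width: 15.3
gripper_force: 8.0
```

Emit:
move_arm([
  [10, [0, 0, 0.2], [0, 0, 0]],
  [10, [0, 0, 0.5], [0, 0, 0]],
  [10, [0, 0, 0.8], [0, 0, 0]],
  [10, [0, 0, 0.9], [0, 0, 0]],
  [10, [0, 0, 0.9], [0, 0, 0]],
  [10, [0.34, -0.36, 0.9], [0, 0, 0]],
  [10, [0.8, -0.86, 0], [0, 0, 0]],
  [10, [0.8, -0.86, 0], [0, 0, 0]],
  [10, [0.9, -0.97, 0], [0, 0, 0]],
  [10, [0.9, -0.97, 0], [0, 0, 0]],
  [10, [0.9, -0.97, 0], [0, 0, 0]],
  [10, [0.8, -0.86, 0], [0, 0, 0]],
  [10, [0.8, -0.86, 0], [0, 0, 0]],
  [10, [0.5, -0.5, 0], [0, 0, 0]],
  [10, [0.1, -0.11, 0], [0, 0, 0]],
  [10, [0, 0, 0], [0, 0, 0]],
  [10, [0, 0, 0], [0, 0, 0]],
])

```text
time_s: 10.87
ee_pos: [623.3, 41.9, 114.9]
ee_rot: [179.9, -0.0, -155.6]
force: [-0.7, 0.7, -1.0]
gripper_width: 14.9
gripper_force: 8.0
```

```bash
python3 st.py 625 41.3 73.5 114.3
```

```text
10.8667 [623.3  41.9 114.9] [ 179.9   -0.  -155.6] ydir 114.4 q [ 2.800e+00  2.690e+01  9.090e+01  1.000e-01  6.220e+01 -1.117e+02] F [-0.7  0.7 -1. ] 14.889201163855137 8.000025004148483
units [ 0.07 -0.02 -1.66] turn -0.03127083593782842
```

Lower, release and retreat.

Emit:
move_arm([
  [10, [0.07, -0.02, -0.5], [0, 0, 0]],
  [10, [0, 0, -0.5], [0, 0, 0]],
  [10, [0, 0, -0.33], [0, 0, 0]],
  [10, [0, 0, -0.2], [0, 0, 0]],
  [10, [0, 0, -0.13], [0, 0, 0]],
  [10, [0, 0, 0], [0, 0, 0]],
  [10, [0, 0, 0], [0, 0, 0]],
])

```text
time_s: 11.45
ee_pos: [626.0, 41.0, 73.6]
ee_rot: [180.0, 0.0, -155.6]
force: [-0.0, 0.3, -0.2]
gripper_width: 14.7
gripper_force: 8.0
```

Emit:
move_arm([
  [17, [0, 0, 0], [0, 0, 0]],
  [18, [0, 0, 0], [0, 0, 0]],
  [18, [0, 0, 0], [0, 0, 0]],
  [20, [0, 0, 0], [0, 0, 0]],
  [20, [0, 0, 0], [0, 0, 0]],
  [20, [0, 0, 0.4], [0, 0, 0]],
  [20, [0, 0, 0.8], [0, 0, 0]],
  [24, [0, 0, 0.9], [0, 0, 0]],
  [24, [-0.1, 0.5, 0.6], [0, 0, 0]],
  [24, [-0.4, 0.9, 0], [0, 0, 0]],
  [24, [-0.4, 0.9, 0], [0, 0, 0.9]],
  [24, [-0.4, 0.9, 0], [0, 0, 0.9]],
  [24, [-0.4, 0.9, 0], [0, 0, 0.9]],
  [24, [-0.4, 0.9, 0], [0, 0, 0.9]],
  [24, [-0.4, 0.9, 0], [0, 0, 0.9]],
  [24, [-0.4, 0.9, 0], [0, 0, 0.9]],
  [24, [-0.4, 0.9, 0], [0, 0, 0.9]],
  [24, [0, 0, 0], [0, 0, 0]],
  [24, [0, 0, 0], [0, 0, 0]],
])

```text
time_s: 13.03
ee_pos: [543.2, 234.1, 141.8]
ee_rot: [-180.0, 0.0, -130.3]
force: [0.2, 0.1, -0.9]
gripper_width: 23.9
gripper_force: 0.0
```

```bash
python3 st.py 539.3 244.8 80 -5.7;  python3 -c "
from h import *
g=grab_frame('top').astype(int);s=grab_frame('scene').astype(int)
a=np.deg2rad
for k in range(0,360,60):
    p=(585.9+42*np.cos(a(24.3+k)),23.4+42*np.sin(a(24.3+k)),72)
    o=[]
    for n,im in(('top',g),('scene',s)):
        u,v=proj(n,p).round().astype(int);w=im[v-2:v+3,u-2:u+3].mean((2)) ;o+=[round(w.mean()),round(w.std(),1)]
    print(k,o)"
```

```text
13.0333 [543.2 234.1 141.8] [-180.     0.  -130.3] ydir 139.7 q [  22.2   22.8   93.7   -0.    63.5 -117.5] F [ 0.2  0.1 -0.9] 23.88126651417854 0.0
units [-0.16  0.43 -2.47] turn 8.642500802018198
0 [146, np.float64(21.8), 107, np.float64(22.4)]
60 [128, np.float64(22.8), 95, np.float64(19.7)]
120 [135, np.float64(19.1), 123, np.float64(22.5)]
180 [145, np.float64(21.2), 100, np.float64(24.1)]
240 [204, np.float64(5.9), 132, np.float64(28.5)]
300 [143, np.float64(24.2), 109, np.float64(21.9)]
```

Pocket 0 now reads like a filled one. For ball A the wrist must turn the other way because of the joint 6 limit.

Emit:
move_arm([
  [26, [0, 0, 0], [0, 0, -1]],
  [26, [0, 0, 0], [0, 0, -1]],
  [26, [0, 0, 0], [0, 0, -1]],
  [26, [0, 0, 0], [0, 0, -1]],
  [26, [0, 0, 0], [0, 0, -1]],
  [26, [0, 0, 0], [0, 0, -1]],
  [26, [0, 0, 0], [0, 0, -1]],
  [26, [0, 0, 0], [0, 0, -1]],
  [26, [0, 0, 0], [0, 0, -1]],
  [26, [0, 0, 0], [0, 0, -1]],
  [26, [0, 0, 0], [0, 0, -1]],
  [26, [0, 0, 0], [0, 0, -1]],
  [26, [0, 0, 0], [0, 0, -1]],
  [26, [0, 0, 0], [0, 0, -1]],
  [26, [0, 0, 0], [0, 0, -1]],
  [26, [0, 0, 0], [0, 0, -1]],
  [26, [0, 0, 0], [0, 0, -1]],
  [26, [0, 0, 0], [0, 0, -1]],
  [26, [0, 0, 0], [0, 0, -1]],
  [26, [0, 0, 0], [0, 0, -1]],
])

```text
time_s: 14.8
ee_pos: [544.1, 231.9, 141.2]
ee_rot: [180.0, 0.0, 149.3]
force: [-0.7, 0.4, 0.5]
gripper_width: 25.9
gripper_force: 0.0
```

Emit:
move_arm([
  [26, [0, 0, 0], [0, 0, -1]],
  [26, [0, 0, 0], [0, 0, -1]],
  [26, [0, 0, 0], [0, 0, -1]],
  [26, [0, 0, 0], [0, 0, -1]],
  [26, [0, 0, 0], [0, 0, -1]],
  [26, [0, 0, 0], [0, 0, -1]],
  [26, [-0.02, 0.04, -0.25], [0, 0, -1]],
  [26, [-0.02, 0.04, -0.25], [0, 0, -1]],
  [26, [-0.02, 0.04, -0.25], [0, 0, -1]],
  [26, [-0.02, 0.04, -0.25], [0, 0, -1]],
  [26, [-0.02, 0.04, -0.25], [0, 0, -1]],
  [26, [-0.02, 0.04, -0.25], [0, 0, -1]],
  [26, [-0.02, 0.04, -0.25], [0, 0, -1]],
  [26, [-0.02, 0.04, -0.25], [0, 0, -1]],
  [26, [0, 0.04, -0.25], [0, 0, -1]],
  [26, [0, 0.01, -0.22], [0, 0, -1]],
  [26, [0, 0, 0], [0, 0, -0.35]],
  [26, [0, 0, 0], [0, 0, 0]],
  [26, [0, 0, 0], [0, 0, 0]],
])

```text
time_s: 16.38
ee_pos: [540.1, 241.9, 79.6]
ee_rot: [180.0, -0.0, 84.2]
force: [-0.5, -0.2, -0.2]
gripper_width: 25.8
gripper_force: 0.0
```

```bash
python3 st.py 539.2 243.4 10 -5.7
```

```text
16.3833 [540.1 241.9  79.6] [180.   -0.   84.2] ydir -5.8 q [23.  26.2 98.1 -0.  55.6 28.8] F [-0.5 -0.2 -0.2] 25.810341783691626 0.0
units [-0.03  0.06 -2.79] turn 0.014641399602098204
```

Emit:
move_arm([
  [26, [-0.03, 0.06, -0.6], [0, 0, 0]],
  [26, [0, 0, -0.8], [0, 0, 0]],
  [26, [0, 0, -0.6], [0, 0, 0]],
  [26, [0, 0, -0.5], [0, 0, 0]],
  [26, [0, 0, -0.29], [0, 0, 0]],
  [26, [0, 0, 0], [0, 0, 0]],
  [10, [0, 0, 0], [0, 0, 0]],
  [10, [0, 0, 0], [0, 0, 0]],
  [10, [0, 0, 0], [0, 0, 0]],
  [10, [0, 0, 0], [0, 0, 0]],
  [10, [0, 0, 0], [0, 0, 0]],
])

```text
time_s: 17.3
ee_pos: [538.7, 244.2, 10.2]
ee_rot: [180.0, -0.0, 84.2]
force: [-1.6, 0.5, 2.4]
gripper_width: 14.9
gripper_force: 8.0
```

Emit:
move_arm([
  [10, [0, 0, 0.2], [0, 0, 0]],
  [10, [0, 0, 0.5], [0, 0, 0]],
  [10, [0, 0, 0.8], [0, 0, 0]],
  [10, [0, 0, 0.9], [0, 0, 0]],
  [10, [0, -0.2, 0.9], [0, 0, 0]],
  [10, [0.1, -0.5, 0.9], [0, 0, 0]],
  [10, [0.15, -0.8, 0.8], [0, 0, 0]],
  [10, [0.16, -0.95, 0.4], [0, 0, 0]],
  [10, [0.16, -0.98, 0.1], [0, 0, 0]],
  [10, [0.16, -0.98, 0], [0, 0, 0]],
  [10, [0.16, -0.98, 0], [0, 0, 0]],
  [10, [0.16, -0.98, 0], [0, 0, 0]],
  [10, [0.16, -0.98, 0], [0, 0, 0]],
  [10, [0.16, -0.98, 0], [0, 0, 0]],
  [10, [0.16, -0.98, 0], [0, 0, 0]],
  [10, [0.16, -0.7, 0], [0, 0, 0]],
  [10, [0.02, -0.55, 0], [0, 0, 0]],
  [10, [0, 0, 0], [0, 0, 0]],
  [10, [0, 0, 0], [0, 0, 0]],
  [10, [0, 0, 0], [0, 0, 0]],
])

```text
time_s: 18.97
ee_pos: [581.3, -19.3, 147.1]
ee_rot: [180.0, -0.0, 84.3]
force: [-0.0, 0.6, -0.4]
gripper_width: 14.9
gripper_force: 8.0
```

```bash
python3 st.py 581.4 -19.9 73.5 -5.7
```

```text
18.9667 [581.3 -19.3 147.1] [180.   -0.   84.3] ydir -5.7 q [-3.1 21.7 94.6  0.  63.7  2.7] F [-0.   0.6 -0.4] 14.896051240875435 8.00000712275505
units [ 0.   -0.02 -2.94] turn 0.011943741093535465
```

Emit:
move_arm([
  [10, [0, -0.02, -0.5], [0, 0, 0]],
  [10, [0, 0, -0.7], [0, 0, 0]],
  [10, [0, 0, -0.7], [0, 0, 0]],
  [10, [0, 0, -0.5], [0, 0, 0]],
  [10, [0, 0, -0.35], [0, 0, 0]],
  [10, [0, 0, -0.19], [0, 0, 0]],
  [10, [0, 0, 0], [0, 0, 0]],
  [10, [0, 0, 0], [0, 0, 0]],
])

```text
time_s: 19.63
ee_pos: [581.8, -20.1, 73.9]
ee_rot: [180.0, -0.0, 84.3]
force: [-0.2, 0.1, -0.2]
gripper_width: 14.9
gripper_force: 8.0
```

Emit:
move_arm([
  [17, [0, 0, 0], [0, 0, 0]],
  [18, [0, 0, 0], [0, 0, 0]],
  [18, [0, 0, 0], [0, 0, 0]],
  [20, [0, 0, 0], [0, 0, 0]],
  [20, [0, 0, 0], [0, 0, 0]],
  [20, [0, 0, 0.4], [0, 0, 0]],
  [20, [0, 0, 0.8], [0, 0, 0]],
  [24, [0, 0, 0.9], [0, 0, 0]],
  [60, [0, -0.5, 0.6], [0, 0, 0]],
  [80, [-0.15, -0.9, 0], [0, 0, 0]],
  [80, [-0.15, -0.9, 0], [0, 0, 0]],
  [80, [-0.15, -0.9, 0], [0, 0, 0]],
  [80, [-0.15, -0.9, 0], [0, 0, 0]],
  [80, [-0.15, -0.9, 0], [0, 0, 0]],
  [80, [-0.15, -0.9, 0], [0, 0, 0]],
  [80, [-0.15, -0.9, 0], [0, 0, 0]],
  [80, [-0.15, -0.9, 0], [0, 0, 0]],
  [80, [-0.15, -0.6, 0], [0, 0, 0]],
  [80, [0, 0, 0], [0, 0, 0]],
  [80, [0, 0, 0], [0, 0, 0]],
])

```text
time_s: 21.3
ee_pos: [547.6, -228.5, 141.6]
ee_rot: [180.0, -0.0, 84.1]
force: [0.3, 0.7, -1.2]
gripper_width: 80.0
gripper_force: 0.0
```

```bash
python3 st.py 543.2 -233.3 13 -3;  python3 -c "
from h import *
g=grab_frame('top').astype(int);s=grab_frame('scene').astype(int)
cv2.imwrite('pics/raw_t9.png',g.astype(np.uint8))
a=np.deg2rad
for k in range(0,360,60):
    p=(585.9+42*np.cos(a(24.3+k)),23.4+42*np.sin(a(24.3+k)),72)
    o=[]
    for n,im in(('top',g),('scene',s)):
        u,v=proj(n,p).round().astype(int);w=im[v-2:v+3,u-2:u+3].mean((2)) ;o+=[round(w.mean()),round(w.std(),1)]
    print(k,o)
for n in('scene',):
    im=s.astype(np.uint8);x,y=232,187
    A=cv2.resize(im[y:y+60,x:x+60],(400,400),interpolation=2)
A2=cv2.resize(g.astype(np.uint8)[130:190,240:300],(400,400),interpolation=2)
cv2.imwrite('pics/p3.png',np.hstack([A,A2]))"
```

```text
21.3 [ 547.6 -228.5  141.6] [180.   -0.   84.1] ydir -5.9 q [-23.8  23.   93.5   0.   63.6 -17.9] F [ 0.3  0.7 -1.2] 80.04500118913595 0.0
units [-0.18 -0.19 -5.14] turn 0.7174972923775513
0 [142, np.float64(21.2), 107, np.float64(22.0)]
60 [140, np.float64(23.0), 104, np.float64(23.9)]
120 [142, np.float64(20.8), 126, np.float64(21.1)]
180 [141, np.float64(20.5), 100, np.float64(23.8)]
240 [139, np.float64(23.8), 105, np.float64(24.0)]
300 [139, np.float64(24.6), 108, np.float64(21.2)]
```

All six pockets read alike (mean ≈140), so the balls are in. Now the hub.

Emit:
move_arm([
  [80, [-0.1, -0.1, -0.5], [0, 0, 0.36]],
  [80, [-0.08, -0.09, -0.9], [0, 0, 0.36]],
  [80, [0, 0, -0.9], [0, 0, 0]],
  [80, [0, 0, -0.9], [0, 0, 0]],
  [80, [0, 0, -0.5], [0, 0, 0]],
  [80, [0, 0, 0], [0, 0, 0]],
  [80, [0, 0, 0], [0, 0, 0]],
], grip_force=15)

```text
time_s: 21.98
ee_pos: [543.3, -231.8, 48.3]
ee_rot: [-179.9, -0.0, 87.2]
force: [-0.4, 1.0, 0.1]
gripper_width: 80.2
gripper_force: 0.0
```

```bash
python3 st.py 543.2 -233.3 13 -3
```

```text
21.9833 [ 543.3 -231.8   48.3] [-179.9   -0.    87.2] ydir -2.8 q [-24.2  28.2 100.1   0.   51.8 -21.4] F [-0.4  1.   0.1] 80.18983992074975 0.0
units [-0.   -0.06 -1.41] turn -0.046546790068337174
```

Emit:
move_arm([
  [80, [0, -0.06, -0.5], [0, 0, -0.05]],
  [80, [0, 0, -0.5], [0, 0, 0]],
  [80, [0, 0, -0.3], [0, 0, 0]],
  [80, [0, 0, -0.1], [0, 0, 0]],
  [80, [0, 0, 0], [0, 0, 0]],
  [60, [0, 0, 0], [0, 0, 0]],
  [52, [0, 0, 0], [0, 0, 0]],
  [44, [0, 0, 0], [0, 0, 0]],
  [44, [0, 0, 0], [0, 0, 0]],
  [44, [0, 0, 0], [0, 0, 0]],
  [44, [0, 0, 0], [0, 0, 0]],
  [44, [0, 0, 0], [0, 0, 0]],
  [44, [0, 0, 0], [0, 0, 0]],
])

```text
time_s: 23.07
ee_pos: [543.2, -234.4, 13.8]
ee_rot: [180.0, 0.0, 86.9]
force: [-0.6, -0.7, 3.2]
gripper_width: 47.8
gripper_force: 15.0
```

```bash
python3 st.py 543.2 -233.3 13 -3
```

```text
23.0667 [ 543.2 -234.4   13.8] [180.    0.   86.9] ydir -3.1 q [-24.5  30.6 101.9  -0.   47.5 -21.4] F [-0.6 -0.7  3.2] 47.779620831806035 15.000342762268701
units [ 0.    0.04 -0.03] turn 0.021513428322773365
```

Emit:
move_arm([
  [40, [0, 0, 0], [0, 0, 0]],
  [40, [0, 0, 0], [0, 0, 0]],
  [40, [0, 0, 0], [0, 0, 0]],
  [40, [0, 0, 0.2], [0, 0, 0]],
  [40, [0, 0, 0.4], [0, 0, 0]],
  [40, [0, 0, 0.7], [0, 0, 0]],
  [40, [0, 0, 0.8], [0, 0, 0]],
  [40, [0, 0, 0.8], [0, 0, 0]],
  [40, [0, 0, 0.8], [0, 0, 0]],
  [40, [0, 0, 0.8], [0, 0, 0]],
  [40, [0, 0, 0.7], [0, 0, -0.2]],
  [40, [0, 0, 0.4], [0, 0, -0.2]],
  [40, [0, 0, 0.2], [0, 0, -0.25]],
  [40, [0, 0, 0], [0, 0, 0]],
  [40, [0, 0, 0], [0, 0, 0]],
  [40, [0, 0, 0], [0, 0, 0]],
], grip_force=45)

```text
time_s: 24.4
ee_pos: [542.4, -233.9, 157.0]
ee_rot: [-179.9, -0.1, 84.3]
force: [0.3, 1.0, -4.0]
gripper_width: 47.6
gripper_force: 45.0
```

```bash
python3 st.py 585.7 23.4 158 -5.7
```

```text
24.4 [ 542.4 -233.9  157. ] [-1.799e+02 -1.000e-01  8.430e+01] ydir -5.7 q [-24.4  22.1  92.4   0.   65.6 -18.8] F [ 0.3  1.  -4. ] 47.56430917386297 44.99899401096627
units [ 1.73 10.29  0.04] turn -0.005845937997236206
```

Emit:
move_arm([
  [40, [0.04, 0.25, 0], [0, 0, 0]],
  [40, [0.08, 0.5, 0], [0, 0, 0]],
  [40, [0.12, 0.72, 0], [0, 0, 0]],
  [40, [0.14, 0.85, 0], [0, 0, 0]],
  [40, [0.14, 0.85, 0], [0, 0, 0]],
  [40, [0.14, 0.85, 0], [0, 0, 0]],
  [40, [0.14, 0.85, 0], [0, 0, 0]],
  [40, [0.14, 0.85, 0], [0, 0, 0]],
  [40, [0.14, 0.85, 0], [0, 0, 0]],
  [40, [0.14, 0.85, 0], [0, 0, 0]],
  [40, [0.14, 0.85, 0], [0, 0, 0]],
  [40, [0.14, 0.8, 0], [0, 0, 0]],
  [40, [0.12, 0.6, 0], [0, 0, 0]],
  [40, [0.08, 0.4, 0], [0, 0, 0]],
  [40, [0, 0.2, 0], [0, 0, 0]],
  [40, [0, 0, 0], [0, 0, 0]],
  [40, [0, 0, 0], [0, 0, 0]],
  [40, [0, 0, 0], [0, 0, 0]],
  [40, [0, 0, 0], [0, 0, 0]],
])

```text
time_s: 25.98
ee_pos: [585.5, 21.6, 158.5]
ee_rot: [-180.0, 0.0, 84.3]
force: [0.6, 0.4, -3.9]
gripper_width: 48.1
gripper_force: 45.0
```

```bash
python3 st.py 585.7 23.4 144 -5.7
python3 - <<'E'
from h import *
snap('scene','s9',(215,140,305,207),8)
E
```

```text
25.9833 [585.5  21.6 158.5] [-180.     0.    84.3] ydir -5.7 q [ 1.  21.5 93.1 -0.  65.4  6.8] F [ 0.6  0.4 -3.9] 48.072624494594535 44.999033385829534
units [ 0.01  0.07 -0.58] turn 0.012317591733953748
```

Emit:
move_arm([
  [40, [0, 0.02, -0.2], [0, 0, 0]],
  [40, [0, 0, -0.2], [0, 0, 0]],
  [40, [0, 0, -0.2], [0, 0, 0]],
  [40, [0, 0, -0.1], [0, 0, 0]],
  [40, [0, 0, -0.1], [0, 0, 0]],
  [40, [0, 0, -0.1], [0, 0, 0]],
  [40, [0, 0, 0], [0, 0, 0]],
])

```text
time_s: 26.62
ee_pos: [585.4, 23.0, 135.3]
ee_rot: [-179.9, 0.0, 84.3]
force: [-0.3, -0.4, -3.6]
gripper_width: 47.6
gripper_force: 45.0
```

Emit:
move_arm([
  [40, [0, 0, -0.08], [0, 0, 0]],
  [40, [0, 0, -0.08], [0, 0, 0]],
  [40, [0, 0, -0.08], [0, 0, 0]],
  [40, [0, 0, 0], [0, 0, 0]],
])

```text
time_s: 26.95
ee_pos: [585.4, 23.0, 129.5]
ee_rot: [-180.0, 0.0, 84.3]
force: [-0.8, -0.2, -3.3]
gripper_width: 47.8
gripper_force: 45.0
```

The nose entered without contact. Now into the keys.

Emit:
move_arm([
  [40, [0, 0, -0.08], [0, 0, 0]],
  [40, [0, 0, -0.08], [0, 0, 0]],
  [40, [0, 0, -0.08], [0, 0, 0]],
  [40, [0, 0, 0], [0, 0, 0]],
])

```text
time_s: 27.28
ee_pos: [585.4, 22.9, 123.5]
ee_rot: [-180.0, 0.0, 84.3]
force: [-0.1, -0.5, -3.4]
gripper_width: 47.6
gripper_force: 45.0
```

Meshed freely. Continue down to just above the seal.

Emit:
move_arm([
  [40, [0, 0, -0.15], [0, 0, 0]],
  [40, [0, 0, -0.15], [0, 0, 0]],
  [40, [0, 0, -0.15], [0, 0, 0]],
  [40, [0, 0, -0.15], [0, 0, 0]],
  [40, [0, 0, -0.15], [0, 0, 0]],
  [40, [0, 0, -0.1], [0, 0, 0]],
  [40, [0, 0, -0.05], [0, 0, 0]],
  [40, [0, 0, 0], [0, 0, 0]],
  [40, [0, 0, 0], [0, 0, 0]],
])

```text
time_s: 28.03
ee_pos: [585.8, 23.0, 101.5]
ee_rot: [180.0, -0.0, 84.3]
force: [0.3, -0.4, -2.9]
gripper_width: 47.9
gripper_force: 45.0
```

Emit:
move_arm([
  [40, [0, 0, -0.05], [0, 0, 0]],
  [40, [0, 0, -0.05], [0, 0, 0]],
  [40, [0, 0, 0], [0, 0, 0]],
  [40, [0, 0, 0], [0, 0, 0]],
])

```text
time_s: 28.37
ee_pos: [585.6, 22.9, 98.9]
ee_rot: [-180.0, -0.0, 84.3]
force: [0.0, -1.0, -3.3]
gripper_width: 47.6
gripper_force: 45.0
```

Emit:
move_arm([
  [40, [0, 0, -0.04], [0, 0, 0]],
  [40, [0, 0, -0.04], [0, 0, 0]],
  [40, [0, 0, 0], [0, 0, 0]],
  [40, [0, 0, 0], [0, 0, 0]],
])

```text
time_s: 28.7
ee_pos: [585.9, 23.0, 97.7]
ee_rot: [180.0, -0.0, 84.3]
force: [-1.7, -0.3, 1.9]
gripper_width: 47.7
gripper_force: 45.0
```

Emit:
move_arm([
  [40, [0, 0, -0.05], [0, 0, 0]],
  [40, [0, 0, -0.05], [0, 0, 0]],
  [40, [0, 0, 0], [0, 0, 0]],
  [40, [0, 0, 0], [0, 0, 0]],
])

```text
time_s: 29.03
ee_pos: [585.9, 23.0, 95.3]
ee_rot: [179.9, -0.0, 84.3]
force: [-1.7, -0.7, 5.4]
gripper_width: 47.9
gripper_force: 45.0
```

Emit:
move_arm([
  [40, [0, 0, -0.05], [0, 0, 0]],
  [40, [0, 0, -0.05], [0, 0, 0]],
  [40, [0, 0, 0], [0, 0, 0]],
  [40, [0, 0, 0], [0, 0, 0]],
])

```text
time_s: 29.37
ee_pos: [585.9, 22.9, 93.7]
ee_rot: [179.9, -0.0, 84.3]
force: [-3.9, -0.2, 10.8]
gripper_width: 47.7
gripper_force: 45.0
```

Emit:
move_arm([
  [40, [0, 0, -0.05], [0, 0, 0]],
  [40, [0, 0, -0.05], [0, 0, 0]],
  [40, [0, 0, 0], [0, 0, 0]],
  [40, [0, 0, 0], [0, 0, 0]],
  [40, [0, 0, 0], [0, 0, 0]],
])

```text
time_s: 29.78
ee_pos: [585.9, 23.0, 93.4]
ee_rot: [179.9, -0.0, 84.3]
force: [-6.5, -0.8, 22.6]
gripper_width: 47.8
gripper_force: 45.0
```

Emit:
move_arm([
  [40, [0, 0, -0.04], [0, 0, 0]],
  [40, [0, 0, -0.04], [0, 0, 0]],
  [40, [0, 0, 0], [0, 0, 0]],
  [40, [0, 0, 0], [0, 0, 0]],
  [40, [0, 0, 0], [0, 0, 0]],
])

```text
time_s: 30.2
ee_pos: [585.9, 23.0, 93.3]
ee_rot: [179.8, -0.0, 84.3]
force: [-9.9, -0.1, 33.5]
gripper_width: 47.3
gripper_force: 45.0
```

Emit:
move_arm([
  [40, [0, 0, 0.04], [0, 0, 0]],
  [40, [0, 0, 0], [0, 0, 0]],
  [40, [0, 0, 0], [0, 0, 0]],
  [40, [0, 0, 0], [0, 0, 0]],
  [40, [0, 0, 0], [0, 0, 0]],
  [40, [0, 0, 0], [0, 0, 0]],
])

```text
time_s: 30.7
ee_pos: [585.9, 23.0, 93.4]
ee_rot: [179.8, -0.0, 84.3]
force: [-8.7, -1.0, 27.7]
gripper_width: 47.6
gripper_force: 45.0
```

```bash
python3 st.py; python3 -c "
from h import *
snap('scene','fin',(215,150,305,217),8)"
```

```text
30.7 [585.9  23.   93.4] [179.8  -0.   84.3] ydir -5.7 q [ 1.1 24.9 98.1  0.  56.9  6.8] F [-8.7 -1.  27.7] 47.607109538192155 45.011886919965036
```

View pics/fin.png

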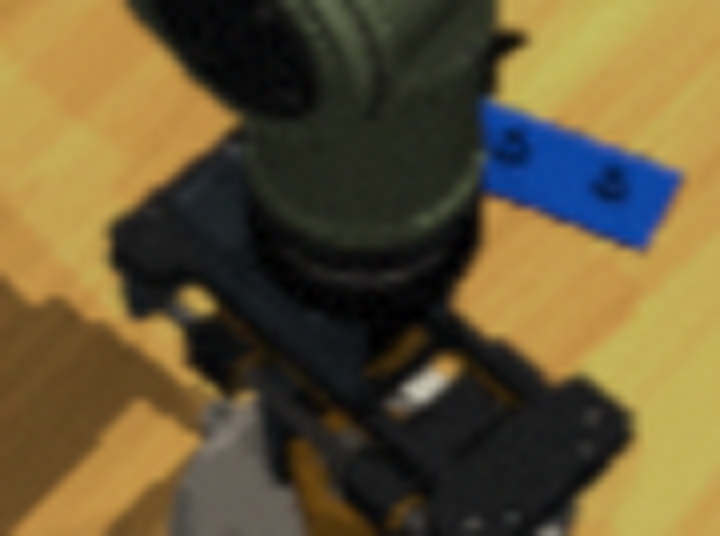

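The gripper holds the brass boss, with the flange low at (220,480). The height stayed at 93.4 mm while the force rose from 11 to 33 N, so the flange is on a hard stop. That height matches home (80 mm plus the 13 mm grip offset). Handing in.

```bash
python3 -c "
from workcell import *
print(job_done())"
```

```text
the job is handed in; nothing more can be done
None
```

Job handed in: all three balls are in their pockets, and the hub is meshed and held pressed home with about 28 N at a 45 N grip. `job_done()` returned no verdict.

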